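Raise the counterweighted barrier and slide the tip box home

ROBOT

A 6-joint arm with a two-finger parallel gripper is mounted at the origin on a cart in front of the work surface, level with it; the furniture and walls round the work are solid. World frame = base frame: x ahead of the robot, y to its left, z up, the work surface at z = 0. Lengths are in m, angles in rad, forces in N, time in s.
With the tool pointing down it reaches from about 0.375 to 0.9 m from the base axis. Payload 3.1 kg.
Tool frame: the origin (TCP) lies at the very end of the fingers, on their centre line; the grasp point (between the pads) lies 19 mm behind it (arm.grip_depth is the z of the grasp point in the tool frame, in m); z points along the fingers, y is the line along which they close (so a half turn about z gives the same grasp; the last joint's range is limited). The gripper opens to 85 mm and grips with 20 to 120 N. Pads are 22 mm wide; open, the fingers measure 114 mm over their backs; the gripper's body (76 mm by 85 mm) begins 54 mm behind the grasp point. The pads swing forward as they close: fully open they stand 13 mm farther back than shut.
Start: joints at [-1.323, 0.527, 1.433, -0, 1.181, -0.178], TCP at [0.258, -0.569, 0.231] pointing down, gripper open.
Joint ranges: [-3.08, 3.08], [-0.75, 2.2], [0.22, 2.44], [-1.43, 4.57], [0, 2.65], [-2.85, 2.85]. Speed limits (rad/s): [2.79, 2.79, 3.14, 3.14, 3.14, 3.14].

INTERFACE

Orientations are given as a unit quaternion [w, x, y, z].
In Python, from station import sensors, imaging, arm gives the robot as it stands.
- The arm moves only by the tool arm_command, never from a script. Its argument "increments" is a list of rows, each an object with "xyz": the shift along the world's x, y, z in cm, a list of three; "delta_rot": the turn, a rotation vector about the world's x, y, z in rad, a list of three; "grip": the closure in counts, from 0 (fully open) to 255 (shut). In form: [{"xyz": [tx, ty, tz], "delta_rot": [ax, ay, az], "grip": grip}, ...]. A call has 1 to 12 rows; each row shifts and turns the commanded pose from where the row before left it; what a row does not reach is not made up. A row lasts 1/8 s, in which the tool goes at most 62.5 mm and 10.7 degrees, less where a joint would pass 70% of its speed; a pose out of reach is approached as far as the arm can. A call with a gripper value outside its range is refused whole. The fingers move at their own pace and stop on an object; "squeeze" is the grip in N (left out, the last holds). Time passes only in rows, so rows that do not move let the fingers close. It gives the time, the measured TCP pose, the force, the opening and the grip force at its end, in the units of the state.
- sensors.sense(): the state, without advancing time (a new reading comes with each control period).
- imaging.grab_frame(name): name is "scene" or "top" or "wrist"; returns the picture (400x640x3 uint8, red, green, blue); there is no depth.
- imaging.camera_info(name): a dict with "fx", "fy", "cx", "cy" (pixels), "k1" (the pictures are not rectified: a ray, as slopes to the right and down, at radius r is drawn at 1 + k1 r^2 times it, then the intrinsics apply), "xyz" and "rotation" of the camera in the world. Camera axes: x right, y down, z forward; pixel columns grow to the right and rows downward; lengths in m; the calibration is good to about 2 mm. A picture is of the moment at which its call begins: read the wrist's pose just before it. camera_info takes no time and is no camera call; for the wrist camera it gives the pose at the moment of the call.
- arm.sign_off(): hands the job in; it is judged then, once.
The state is a dict: "time_s": time; "qpos": joint angles; "joint_velocities": joint speeds; "effort": joint torques, N m; "position": TCP position; "orientation": TCP orientation; "wrist_force": force on the tool from outside, world axes, zero at the start; "torque": the same for the moment, N m; "width": finger opening in m; "grasp_force": force on a finger pad.
Only numpy, scipy, OpenCV 4.12 (cv2) and the standard library are available. Lean on these libraries where they do the work, as an engineer would, in place of code of your own. Each camera call takes 0.05 s, during which the arm holds its last target. There are 200 camera calls.

TASK

Push the counterweighted barrier arm up past its balance point and let go, so that it stays fully raised by itself. Then push the closed tip box along its lane, under where the arm was, until it sits fully home against the end stop. Only push with the fingers: do not grasp or lift the box, leave the arm raised, and do not disturb the bottles, the pot or the timer.

Things in the scene. Friction and masses are not known exactly. Their poses are not given: they have to be found in the camera images.
- lane: Fixed feeding lane. Origin on the worktop at mid-lane, straight below the arm; +y runs along the lane to the end stop, +x away from the robot to the hinge pedestal, z up. White base plate 124 x 345 x 6 mm, y -175 (open end) to +170. Rails: inner faces at x = +-52 mm, tops at z = 26. Grey pedestal cheeks at x 75 to 125, y -35 to +35, up to z = 88 mm.
- stop_face (a point): Middle of the face of the end stop, an aluminium block 104 mm wide across the +y end of the lane, top 50 mm above the worktop. Point at lane x = 0, y = +151 mm, z = 28 mm. With the box home its near end touches this face: its centre is then 65 to 67 mm before it.
- rest_top (a point): Top middle, 63 mm above the worktop, of the grey rest post (12 mm along x, 36 mm along y) on which the lowered arm lies, at lane x = -66 mm, y = 0; two small horns beside the arm reach 74 mm.
- barrier (a joint): Arm angle, rad. Hinge line parallel to lane y, at lane x = +100, z = 70 mm. 0 = down, across the lane toward the robot; grows as its end rises; stop at 1.65 (upright, slightly past). Balance at about 0.97: lower, it falls back; higher, it goes on to the stop by itself within 1 to 3 s and stays. Damped hinge (0.22 N m s/rad). Raising takes 2 to 3.5 N square to the radius at the cross bar, 5 to 9 N if pushed level.
- cross_bar (a point): Centre of the round black cross bar on the arm's upturned end: 16 mm thick, 106 mm long, along lane y. Arm down: lane x = -100 mm, z = 155 mm, that is 200 mm before and 85 mm above the hinge line (217 mm from it); it circles the hinge line, up and away from the robot. Fingers push it from the robot's side. The arm is a bar 20 mm wide, 14 mm thick, level over the lane at z = 63 to 77 mm.
- weight_mid (a point): Centre of the steel counterweight drum (56 mm diameter, 44 mm wide) fixed to the arm; with the arm down it is 26 mm behind (+x) and 42 mm above the hinge line. It swings back and down as the arm rises.
- box_mid (a point): Centre (half-way up) of the closed blue tip box, 97 mm wide (across the lane) x 131 mm long (along it) x 71 mm high, about 0.2 kg. Loose on the base plate between the rails, long side along the lane, wholly on the -y side of the arm at the start; its ends are 65 mm from this point.
- bottle_a_mid (a point): Bystander, leave alone: amber reagent bottle with a white cap, 45 mm diameter, 91 mm high, loose on the worktop; point at its centre, 45 mm above its underside.
- bottle_b_mid (a point): Bystander, leave alone: white reagent bottle with a red cap, 45 mm diameter, 91 mm high, loose on the worktop; point at its centre, 45 mm above its underside.
- pot_mid (a point): Bystander, leave alone: small lidded pale pot, 63 mm diameter, 36 mm high, loose on the worktop; point at its centre, 18 mm above its underside.
- clock_mid (a point): Bystander, leave alone: flat white lab timer, 60 x 66 x 15 mm, loose on the worktop; point at its centre, 7.5 mm above its underside.
Things that resemble listed ones, but are neither listed nor needed, are in the scene too. What is shaped like the part that bears box_mid but pink or red is not meant.

How it is judged:
By the outcome, as a careful person would: the job done as asked, in the order asked, and still so for the second after the job is handed in, with the robot touching nothing.
It also fails if it takes over 54 s, if anything falls off the work surface, if the arm or the gripper's body presses on something with over 40 N, if the wrist force passes 120 N, or if a joint passes its speed limit or range.

## Working session

There is one attempt and no reset: what is moved stays moved. The work goes in short steps, Python scripts to look and compute and a tool call to move; the robot and the scene stay as the last step left them, time stands still between calls to the robot, and variables do not carry over. Pictures are saved under pics/ and viewed, at most 10 in all, crops included, and the job is handed in when it is done.

Besides the shell and the picture viewer there is one more tool, called after ">>>" as name(argument=value, ...), one argument or row to a line, values as JSON. arm_command: Moves the arm, as the interface text tells. Its arguments: {"type":"object","properties":{"increments":{"type":"array"},"squeeze":{"type":"number"}},"required":["increments"]}

```bash
mkdir -p pics; ls; python3 - <<'E'
from station import sensors, imaging, arm
import cv2
s=sensors.sense(); print(s['time_s'],s['position'],s['orientation'],s['wrist_force'],s['width'])
for n in ("scene","top"):
    cv2.imwrite(f"pics/{n}0.png",cv2.cvtColor(imaging.grab_frame(n),cv2.COLOR_RGB2BGR)); print(n,imaging.camera_info(n))
E
```

```text
pics
0.0 [ 0.25801045 -0.56849385  0.23035045] [-1.05714958e-03  9.77424674e-01  2.11281536e-01 -3.99516862e-05] [-0.57466232  0.16431952  1.18032598] 0.08526277980024213
scene {'fx': 499.14911538039075, 'fy': 499.14911538039075, 'cx': 310.7348617070493, 'cy': 208.00052619825038, 'k1': -0.09193435390261807, 'xyz': array([-0.1972533 ,  0.50302019,  0.63920814]), 'rotation': array([ 0.23022248, -0.39188478,  0.77070579, -0.44658316])}
top {'fx': 410.30939049849644, 'fy': 410.30939049849644, 'cx': 316.7072858532897, 'cy': 197.14632374074577, 'k1': -0.09251851109658142, 'xyz': array([ 0.4551725 , -0.0472989 ,  0.94530136]), 'rotation': array([ 0.05285572, -0.70058869,  0.7103647 , -0.04199695])}
```

View pics/scene0.png

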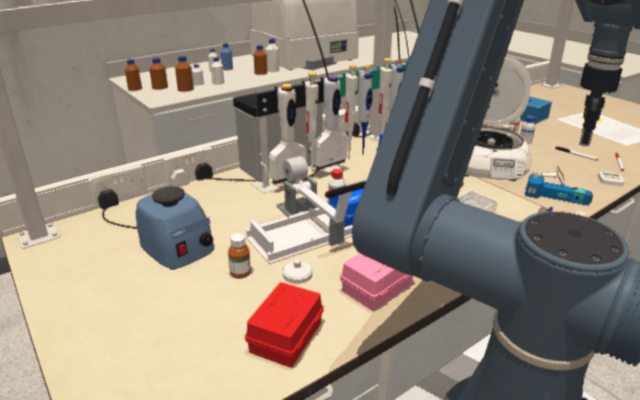

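View pics/top0.png

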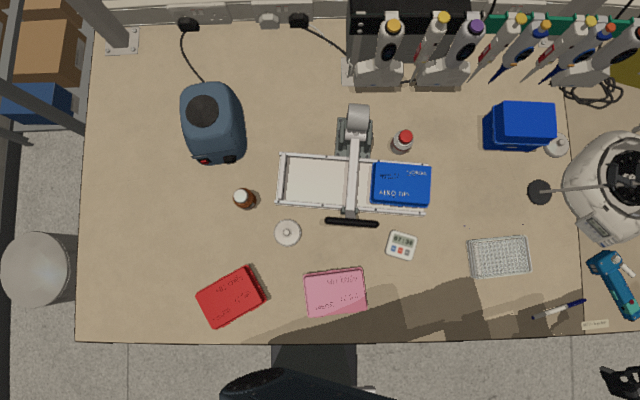

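The top view has +y to the left and +x up. Candidates for the blue tip box:
- blue box in the lane at (401,185)
- taller blue box at (520,127), outside the lane
- pink box at (336,292)
- red box at (230,296)

I choose the one in the lane. The cross bar is at (351,222), the end stop is at the left end (~281,180), bottle_b at (403,140), bottle_a at (244,198), the pot at (287,232) and the timer at (402,245).

```bash
python3 - <<'E'
import cv2
i=cv2.imread("pics/top0.png")[95:265,225:445]
cv2.imwrite("pics/crop.png",cv2.resize(i,None,fx=3.5,fy=3.5,interpolation=cv2.INTER_CUBIC))
E
cat > h.py <<'E'
import numpy as np, cv2
from scipy.spatial.transform import Rotation as R
from station import sensors, imaging, arm
def ray(n,uv,info=None):
    c=info or imaging.camera_info(n); d=np.array([(uv[0]-c['cx'])/c['fx'],(uv[1]-c['cy'])/c['fy']]); x=d.copy()
    for _ in range(20): x=d/(1+c['k1']*(x@x))
    q=c['rotation']; return np.array(c['xyz']),R.from_quat(np.r_[q[1:],q[0]]).apply([*x,1])
def atz(n,uv,z,info=None):
    o,d=ray(n,uv,info); return o+d*(z-o[2])/d[2]
def proj(n,p,info=None):
    c=info or imaging.camera_info(n); q=c['rotation']
    v=R.from_quat(np.r_[q[1:],q[0]]).inv().apply(np.atleast_2d(p)-c['xyz']); x=v[:,:2]/v[:,2:]
    x=x*(1+c['k1']*(x**2).sum(1,keepdims=True)); return x*[c['fx'],c['fy']]+[c['cx'],c['cy']]
E
```

```text
(no output)
```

View pics/crop.png

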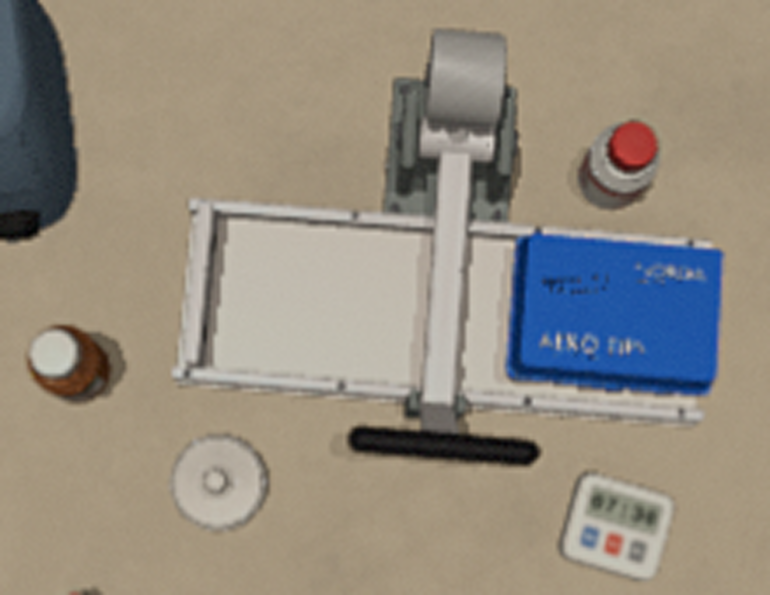

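```bash
python3 - <<'E'
from h import *
from scipy.optimize import least_squares
f=lambda p: np.array(p)/3.5+[225,95]
L=np.array([[-100,53,155],[-100,-53,155],[62,170,26],[-62,170,26],[62,-175,26],[-62,-175,26]])/1e3
P=f([(349,438),(540,452),(190,202),(173,375),(720,245),(703,418)])
T=lambda v,l: R.from_euler('z',v[2]).apply(l)+[v[0],v[1],0]
r=least_squares(lambda v:(proj("top",T(v,L))-P).ravel(),[.45,-.1,0]); v=r.x
print(v, r.fun.reshape(-1,2).round(1).tolist()); np.save("lane.npy",v)
b=[atz("top",p,.077)[:2] for p in f([(532,236),(722,249),(714,391),(511,376)])]
m=np.mean(b,0); lb=R.from_euler('z',-v[2]).apply([m[0]-v[0],m[1]-v[1],0]); print("box",m,lb)
for n,p,z in (("a",(55,352),.091),("b",(633,145),.091),("pot",(218,480),.036),("clk",(617,525),.015)):
    w=atz("top",f(p),z); print(n,w[:2],(R.from_euler('z',-v[2]).apply([w[0]-v[0],w[1]-v[1],0])*1e3).round())
for n,l in (("bar",(-100,0,155)),("rest",(-66,0,63)),("stop",(0,151,28)),("boxback",(0,(lb[1]*1e3-65),40))): print(n,T(v,np.array(l)/1e3).round(4))
s=sensors.sense();q=s['orientation'];M=R.from_quat(np.r_[q[1:],q[0]]).as_matrix();print(M.round(3))
E
```

```text
[ 0.61097769 -0.11319896 -0.09954401] [[-0.1, 0.1], [0.2, 0.8], [0.5, -2.4], [-0.1, 1.4], [-1.3, -2.3], [0.8, 2.0]]
box [ 0.59766126 -0.21847378] [-0.00278833 -0.10607704  0.        ]
a [0.57641588 0.1258367 ] [-58. 234.   0.]
b [ 0.69952511 -0.22828819] [ 100. -106.    0.]
pot [0.50080406 0.03211359] [-124.  134.    0.]
clk [ 0.46909747 -0.22327975] [-130. -124.    0.]
bar [ 0.5115 -0.1033  0.155 ]
rest [ 0.5453 -0.1066  0.063 ]
stop [0.626  0.0371 0.028 ]
boxback [ 0.594  -0.2834  0.04  ]
[[ 0.911  0.413 -0.   ]
 [ 0.413 -0.911  0.002]
 [ 0.    -0.002 -1.   ]]
```

The crop confirms it: the blue box is in the lane with its lid at crop (620,312). The cross bar runs from crop (349,438) to (540,452). I'm going to the robot side of the bar with the fingers shut and tilted slightly forward, offset to lane y = +32 mm to clear the upturned end.

>>> arm_command(
  increments=[
    {"xyz": [1.8,4.57,-0.96],"delta_rot": [0,0,0.174],"grip": 255},
    {"xyz": [1.8,4.57,-0.96],"delta_rot": [0,0,0.174],"grip": 255},
    {"xyz": [1.8,4.57,-0.96],"delta_rot": [0,0,0.174],"grip": 255},
    {"xyz": [1.8,4.57,-0.96],"delta_rot": [0,0,0.174],"grip": 255},
    {"xyz": [1.8,4.57,-0.96],"delta_rot": [0,0,0.174],"grip": 255},
    {"xyz": [1.8,4.57,-0.96],"delta_rot": [0,0,0.174],"grip": 255},
    {"xyz": [1.8,4.57,-0.96],"delta_rot": [-0.01,-0.1,0],"grip": 255},
    {"xyz": [1.8,4.57,-0.96],"delta_rot": [-0.01,-0.1,0],"grip": 255},
    {"xyz": [1.8,4.57,-0.96],"delta_rot": [-0.01,-0.1,0],"grip": 255},
    {"xyz": [1.8,4.57,-0.96],"delta_rot": [0,0,0],"grip": 255},
    {"xyz": [1.8,4.57,-0.96],"delta_rot": [0,0,0],"grip": 255},
    {"xyz": [0,0,0],"delta_rot": [0,0,0],"grip": 255},
  ],
)

```text
time_s: 1.6
position: [0.4557, -0.0627, 0.1249]
orientation: [0.11, 0.731, 0.666, 0.101]
wrist_force: [0.1, -0.3, 0.9]
width: -0.0003
grasp_force: 0.0
```

```bash
python3 - <<'E'
from h import *
v=np.load("lane.npy"); s=sensors.sense(); p=s['position']; Rz=R.from_euler('z',v[2]); 
q=s['orientation'];M=R.from_quat(np.r_[q[1:],q[0]]).as_matrix()
lane=lambda w: Rz.inv().apply(np.array(w)-[v[0],v[1],0])*1e3
print(s['time_s'],p,lane(p).round(1),s['width'],s['wrist_force'],'\n',Rz.inv().as_matrix()@M)
# pipette cap triangulation
o1,d1=ray("scene",(288,88));o2,d2=ray("top",(393,25)); t=np.linalg.lstsq(np.c_[d1,-d2],o2-o1,rcond=None)[0]; print("cap",o1+d1*t[0],o2+d2*t[1])
prev=lane(p)
for th in np.r_[0,np.arange(.1,1.25,.1)]:
    ph=np.arctan2(85,-200)-th; lead=6
    T=np.array([100+217*np.cos(ph)-14.1+lead,32,70+217*np.sin(ph)-30.5])
    print(round(th,2),T.round(),(Rz.apply(T-prev)/10).round(2)); prev=T
im=imaging.grab_frame("scene"); cv2.imwrite("pics/s1.png",cv2.cvtColor(im,cv2.COLOR_RGB2BGR))
E
```

```text
1.6 [ 0.4557454  -0.06266433  0.12488709] [-159.5   34.9  124.9] -0.00025395083907355583 [ 0.12679669 -0.27955071  0.92793423] 
 [[-0.00607747  0.95567177  0.29437142]
 [ 0.99998037  0.00535971  0.00324498]
 [ 0.00152339  0.29438537 -0.95568558]]
cap [ 0.84646768 -0.18000699  0.28017033] [ 0.84932231 -0.17614116  0.28111445]
0.0 [-108.   32.  124.] [ 5.11 -0.8  -0.05]
0.1 [-98.  32. 144.] [ 0.94 -0.09  1.95]
0.2 [-87.  32. 162.] [ 1.13 -0.11  1.85]
0.3 [-74.  32. 180.] [ 1.31 -0.13  1.72]
0.4 [-59.  32. 195.] [ 1.47 -0.15  1.58]
0.5 [-43.  32. 210.] [ 1.62 -0.16  1.43]
0.6 [-25.  32. 222.] [ 1.76 -0.18  1.26]
0.7 [ -6.  32. 233.] [ 1.87 -0.19  1.08]
0.8 [ 14.  32. 242.] [ 1.97 -0.2   0.88]
0.9 [ 34.  32. 249.] [ 2.05 -0.2   0.68]
1.0 [ 55.  32. 253.] [ 2.11 -0.21  0.47]
1.1 [ 77.  32. 256.] [ 2.14 -0.21  0.26]
1.2 [ 99.  32. 256.] [ 2.16 -0.22  0.04]
```

View pics/s1.png

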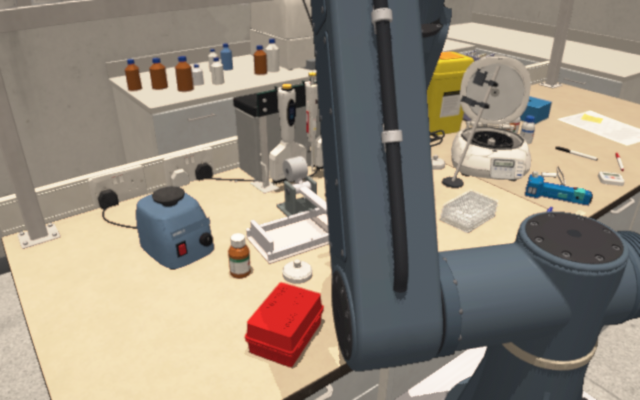

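The scene view shows the robot's arm hiding the barrier, with nothing disturbed (pot at (297,270), amber bottle at (239,256)). The pipettes stand at x of about 0.85, well clear. Now I approach the bar and start the push.

>>> arm_command(
  increments=[
    {"xyz": [1.7,-0.27,0],"delta_rot": [0,0,0],"grip": 255},
    {"xyz": [1.7,-0.27,0],"delta_rot": [0,0,0],"grip": 255},
    {"xyz": [1.7,-0.26,0],"delta_rot": [0,0,0],"grip": 255},
    {"xyz": [0.94,-0.09,1.95],"delta_rot": [0,0,0],"grip": 255},
    {"xyz": [1.13,-0.11,1.85],"delta_rot": [0,0,0],"grip": 255},
    {"xyz": [1.31,-0.13,1.72],"delta_rot": [0,0,0],"grip": 255},
    {"xyz": [1.47,-0.15,1.58],"delta_rot": [0,0,0],"grip": 255},
  ],
)

```text
time_s: 2.52
position: [0.5519, -0.0796, 0.1959]
orientation: [0.108, 0.735, 0.663, 0.099]
wrist_force: [-3.2, 2.3, 0.3]
width: 0.0
grasp_force: 1.9
```

```bash
python3 - <<'E'
from h import *
im=imaging.grab_frame("top"); a=cv2.cvtColor(im,cv2.COLOR_RGB2BGR)[60:300,200:460]
b=cv2.cvtColor(imaging.grab_frame("wrist"),cv2.COLOR_RGB2BGR)
a=cv2.resize(a,(433,400)); cv2.imwrite("pics/m.png",np.hstack([a,cv2.resize(b,(640,400))[:, :360]]))
E
```

```text
(no output)
```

View pics/m.png

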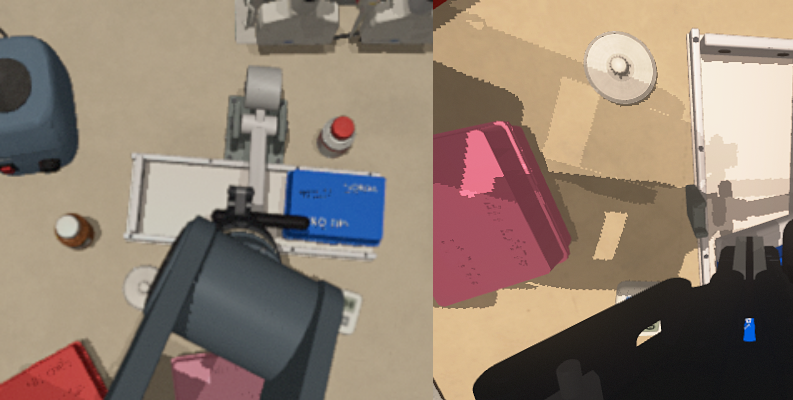

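The top view shows the fingers at (238,200) behind the bar, which has moved forward to (265,218) and is rising. The bystanders are untouched. Continuing along the arc.

>>> arm_command(
  increments=[
    {"xyz": [1.62,-0.16,1.43],"delta_rot": [0,0,0],"grip": 255},
    {"xyz": [1.76,-0.18,1.26],"delta_rot": [0,0,0],"grip": 255},
    {"xyz": [1.87,-0.19,1.08],"delta_rot": [0,0,0],"grip": 255},
    {"xyz": [1.97,-0.2,0.88],"delta_rot": [0,0,0],"grip": 255},
    {"xyz": [2.05,-0.2,0.68],"delta_rot": [0,0,0],"grip": 255},
    {"xyz": [2.11,-0.21,0.47],"delta_rot": [0,0,0],"grip": 255},
    {"xyz": [2.14,-0.21,0.26],"delta_rot": [0,0,0],"grip": 255},
    {"xyz": [2.16,-0.22,0.04],"delta_rot": [0,0,0],"grip": 255},
    {"xyz": [0,0,0],"delta_rot": [0,0,0],"grip": 255},
  ],
)

```text
time_s: 3.75
position: [0.7129, -0.0968, 0.2568]
orientation: [0.111, 0.734, 0.662, 0.101]
wrist_force: [0.4, 0.2, 0.0]
width: 0.0001
grasp_force: 0.0
```

>>> arm_command(
  increments=[
    {"xyz": [-2.5,0.25,0],"delta_rot": [0,0,0],"grip": 255},
    {"xyz": [-4,0.4,0],"delta_rot": [0,0,0],"grip": 255},
    {"xyz": [-4,0.4,0],"delta_rot": [0.01,0.1,0],"grip": 255},
    {"xyz": [-2,-3,0],"delta_rot": [0.01,0.1,0],"grip": 110},
    {"xyz": [0,-4,0],"delta_rot": [0.01,0.1,0],"grip": 110},
    {"xyz": [0,-4,0],"delta_rot": [0,0,0],"grip": 110},
    {"xyz": [0,-4,0],"delta_rot": [0,0,0],"grip": 110},
    {"xyz": [0,-4,0],"delta_rot": [0,0,0],"grip": 110},
    {"xyz": [0,-4,-2],"delta_rot": [0,0,0],"grip": 110},
    {"xyz": [0,0,0],"delta_rot": [0,0,0],"grip": 110},
    {"xyz": [0,0,0],"delta_rot": [0,0,0],"grip": 110},
  ],
)

```text
time_s: 5.12
position: [0.5863, -0.3141, 0.2372]
orientation: [-0.001, 0.742, 0.67, 0.0]
wrist_force: [-0.8, -0.2, -0.9]
width: 0.0489
grasp_force: 0.0
```

```bash
python3 - <<'E'
from h import *
v=np.load("lane.npy"); s=sensors.sense(); p=s['position']; Rz=R.from_euler('z',v[2]); q=s['orientation']
print(s['time_s'],p,Rz.inv().apply(p-[v[0],v[1],0])*1e3,s['width'],'\n',(Rz.inv()*R.from_quat(np.r_[q[1:],q[0]])).as_matrix().round(3))
print(Rz.apply([0,-.207,0])+[v[0],v[1],0]-p)
a=cv2.cvtColor(imaging.grab_frame("top"),cv2.COLOR_RGB2BGR)[60:300,200:460]
b=cv2.cvtColor(imaging.grab_frame("scene"),cv2.COLOR_RGB2BGR)[60:320,200:440]
cv2.imwrite("pics/m2.png",np.hstack([cv2.resize(a,(433,400)),cv2.resize(b,(366,400))]))
E
```

```text
5.125 [ 0.58625125 -0.31414375  0.23720222] [  -4.63420343 -202.40733126  237.2022185 ] 0.04888099961177951 
 [[ 0.003  1.    -0.001]
 [ 1.    -0.003  0.002]
 [ 0.002 -0.001 -1.   ]]
[ 0.00415484 -0.00503048 -0.23720222]
```

View pics/m2.png

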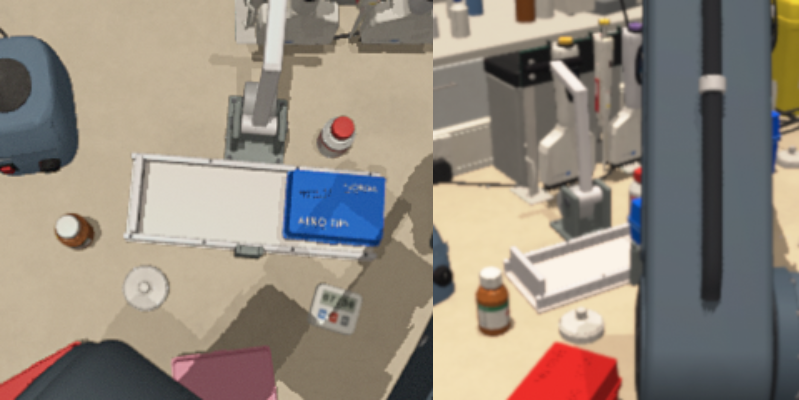

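The barrier stands fully upright (top view (270,60), scene view (575,120)). The box is still at (335,205) and the bystanders haven't moved. Next I lower the fingers behind the box.

>>> arm_command(
  increments=[
    {"xyz": [0.4,-1.5,-2],"delta_rot": [0,0,0],"grip": 110},
    {"xyz": [0,0,-4.5],"delta_rot": [0,0,0],"grip": 110},
    {"xyz": [0,0,-4.5],"delta_rot": [0,0,0],"grip": 110},
    {"xyz": [0,0,-4.5],"delta_rot": [0,0,0],"grip": 110},
    {"xyz": [0,0,-3.5],"delta_rot": [0,0,0],"grip": 110},
    {"xyz": [0,0,-1.7],"delta_rot": [0,0,0],"grip": 110},
    {"xyz": [0,0,0],"delta_rot": [0,0,0],"grip": 110},
    {"xyz": [0.1,1,0],"delta_rot": [0,0,0],"grip": 110},
    {"xyz": [0.1,1,0],"delta_rot": [0,0,0],"grip": 110},
    {"xyz": [0.1,1,0],"delta_rot": [0,0,0],"grip": 110},
    {"xyz": [0.1,1,0],"delta_rot": [0,0,0],"grip": 110},
  ],
)

```text
time_s: 6.6
position: [0.5961, -0.2891, 0.0316]
orientation: [0.001, 0.742, 0.671, -0.0]
wrist_force: [-0.5, -2.3, 0.8]
width: 0.0488
grasp_force: 0.0
```

```bash
python3 - <<'E'
from h import *
v=np.load("lane.npy"); s=sensors.sense(); p=s['position']; Rz=R.from_euler('z',v[2])
print(s['time_s'],Rz.inv().apply(p-[v[0],v[1],0])*1e3,s['wrist_force'])
a=cv2.cvtColor(imaging.grab_frame("top"),cv2.COLOR_RGB2BGR)[60:300,200:500]
cv2.imwrite("pics/m3.png",cv2.resize(a,(600,480)))
E
```

```text
6.6 [   2.64592649 -176.51201187   31.61407544] [-0.54179417 -2.34329407  0.7902041 ]
```

View pics/m3.png

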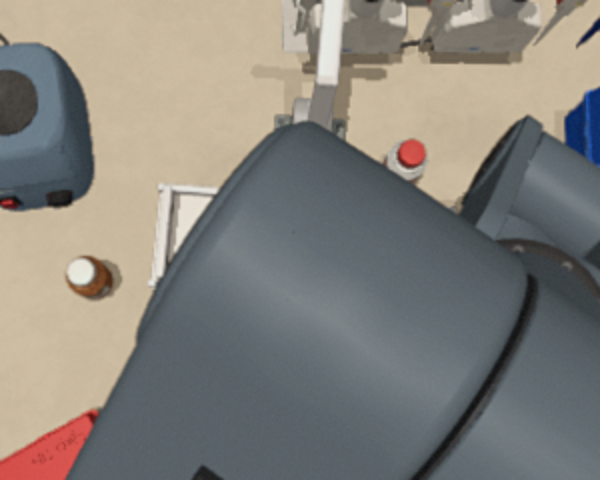

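The robot's links hide the box from above. The wrist force of −2.3 N in y shows the fingers now touch the box, and the raised barrier (325,60) is clear of the robot. Pushing along the lane.

>>> arm_command(
  increments=[
    {"xyz": [0.14,1.4,0],"delta_rot": [0,0,0],"grip": 110},
    {"xyz": [0.14,1.4,0],"delta_rot": [0,0,0],"grip": 110},
    {"xyz": [0.14,1.4,0],"delta_rot": [0,0,0],"grip": 110},
    {"xyz": [0.14,1.4,0],"delta_rot": [0,0,0],"grip": 110},
    {"xyz": [0.14,1.4,0],"delta_rot": [0,0,0],"grip": 110},
    {"xyz": [0.14,1.4,0],"delta_rot": [0,0,0],"grip": 110},
  ],
)

```text
time_s: 7.4
position: [0.6039, -0.2044, 0.0307]
orientation: [-0.0, 0.742, 0.671, -0.0]
wrist_force: [-0.1, -1.4, 0.3]
width: 0.0488
grasp_force: 0.0
```

>>> arm_command(
  increments=[
    {"xyz": [0.14,1.4,0],"delta_rot": [0,0,0],"grip": 110},
    {"xyz": [0.14,1.4,0],"delta_rot": [0,0,0],"grip": 110},
    {"xyz": [0.14,1.4,0],"delta_rot": [0,0,0],"grip": 110},
    {"xyz": [0.14,1.4,0],"delta_rot": [0,0,0],"grip": 110},
    {"xyz": [0.14,1.4,0],"delta_rot": [0,0,0],"grip": 110},
    {"xyz": [0,0,0],"delta_rot": [0,0,0],"grip": 110},
  ],
)

```text
time_s: 8.15
position: [0.6106, -0.1337, 0.0305]
orientation: [-0.001, 0.741, 0.671, -0.0]
wrist_force: [-1.0, -1.0, -0.8]
width: 0.0484
grasp_force: 0.0
```

>>> arm_command(
  increments=[
    {"xyz": [0.06,0.6,0],"delta_rot": [0,0,0],"grip": 110},
    {"xyz": [0.06,0.6,0],"delta_rot": [0,0,0],"grip": 110},
    {"xyz": [0.06,0.6,0],"delta_rot": [0,0,0],"grip": 110},
    {"xyz": [0.04,0.4,0],"delta_rot": [0,0,0],"grip": 110},
    {"xyz": [0,0,0],"delta_rot": [0,0,0],"grip": 110},
  ],
)

```text
time_s: 8.78
position: [0.613, -0.1129, 0.0307]
orientation: [-0.0, 0.742, 0.671, 0.0]
wrist_force: [-0.1, -0.2, 0.4]
width: 0.0486
grasp_force: 0.0
```

>>> arm_command(
  increments=[
    {"xyz": [0.02,0.2,0],"delta_rot": [0,0,0],"grip": 110},
    {"xyz": [0.02,0.2,0],"delta_rot": [0,0,0],"grip": 110},
    {"xyz": [0,0,0],"delta_rot": [0,0,0],"grip": 110},
  ],
)

```text
time_s: 9.15
position: [0.6135, -0.1093, 0.0307]
orientation: [-0.0, 0.742, 0.67, 0.0]
wrist_force: [-0.1, -0.3, -0.4]
width: 0.0486
grasp_force: 0.0
```

>>> arm_command(
  increments=[
    {"xyz": [0.02,0.2,0],"delta_rot": [0,0,0],"grip": 110},
    {"xyz": [0.02,0.2,0],"delta_rot": [0,0,0],"grip": 110},
    {"xyz": [0,0,0],"delta_rot": [0,0,0],"grip": 110},
  ],
)

```text
time_s: 9.52
position: [0.6139, -0.1052, 0.0307]
orientation: [-0.0, 0.742, 0.671, 0.0]
wrist_force: [0.4, 0.0, 0.4]
width: 0.0487
grasp_force: 0.0
```

>>> arm_command(
  increments=[
    {"xyz": [0.02,0.2,0],"delta_rot": [0,0,0],"grip": 110},
    {"xyz": [0,0,0],"delta_rot": [0,0,0],"grip": 110},
  ],
)

```text
time_s: 9.78
position: [0.6141, -0.1033, 0.0307]
orientation: [-0.0, 0.742, 0.671, 0.0]
wrist_force: [0.5, 0.1, 0.0]
width: 0.0484
grasp_force: 0.0
```

>>> arm_command(
  increments=[
    {"xyz": [0.02,0.2,0],"delta_rot": [0,0,0],"grip": 110},
    {"xyz": [0.02,0.2,0],"delta_rot": [0,0,0],"grip": 110},
  ],
)

```text
time_s: 10.02
position: [0.6146, -0.0995, 0.0307]
orientation: [0.0, 0.742, 0.671, -0.0]
wrist_force: [0.2, -5.2, 1.1]
width: 0.0489
grasp_force: 0.0
```

```bash
python3 - <<'E'
from h import *
s=sensors.sense(); print(s['time_s'],s['position'],s['wrist_force'])
b=cv2.cvtColor(imaging.grab_frame("scene"),cv2.COLOR_RGB2BGR)[120:300,220:400]
a=cv2.cvtColor(imaging.grab_frame("top"),cv2.COLOR_RGB2BGR)[95:265,225:445]
cv2.imwrite("pics/m4.png",np.hstack([cv2.resize(b,(400,400),interpolation=2),cv2.resize(a,(400,309),interpolation=2)[:309]if 0 else cv2.resize(a,(400,400))]))
E
```

```text
10.025 [ 0.61455783 -0.09954804  0.03073234] [ 0.24179764 -5.21973432  1.08557535]
```

View pics/m4.png

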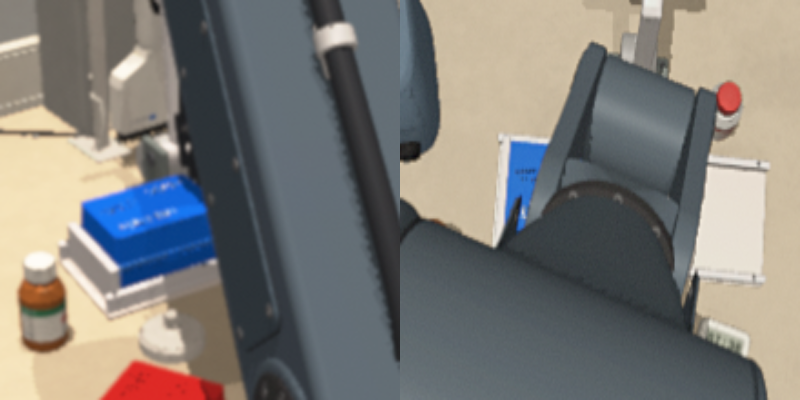

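The scene view shows the box against the end stop, and the force has risen to 5 N. I press 2 to 4 mm more to be sure it is seated.

>>> arm_command(
  increments=[
    {"xyz": [0.02,0.2,0],"delta_rot": [0,0,0],"grip": 110},
    {"xyz": [0,0,0],"delta_rot": [0,0,0],"grip": 110},
  ],
)

```text
time_s: 10.38
position: [0.6149, -0.0994, 0.0311]
orientation: [0.001, 0.742, 0.671, -0.001]
wrist_force: [-1.1, -8.0, 0.2]
width: 0.0487
grasp_force: 0.0
```

>>> arm_command(
  increments=[
    {"xyz": [0.01,0.1,0],"delta_rot": [0,0,0],"grip": 110},
    {"xyz": [0,0,0],"delta_rot": [0,0,0],"grip": 110},
  ],
)

```text
time_s: 10.62
position: [0.615, -0.0993, 0.0312]
orientation: [0.002, 0.742, 0.671, -0.001]
wrist_force: [-2.9, -10.2, 2.1]
width: 0.0487
grasp_force: 0.0
```

The position no longer changes while the force rises to 10 N, so the box is seated. Backing straight off, then up and clear.

>>> arm_command(
  increments=[
    {"xyz": [-0.1,-1,0],"delta_rot": [0,0,0],"grip": 110},
    {"xyz": [-0.2,-2,0],"delta_rot": [0,0,0],"grip": 110},
    {"xyz": [-0.3,-3,0],"delta_rot": [0,0,0],"grip": 110},
    {"xyz": [-0.3,-3,0],"delta_rot": [0,0,0],"grip": 110},
    {"xyz": [0,-2,4],"delta_rot": [0,0,0],"grip": 110},
    {"xyz": [0,-2,4],"delta_rot": [0,0,0],"grip": 110},
    {"xyz": [0,-3,4],"delta_rot": [0,0,0],"grip": 110},
    {"xyz": [0,-4,4],"delta_rot": [0,0,0],"grip": 110},
    {"xyz": [0,-4,3],"delta_rot": [0,0,0],"grip": 110},
    {"xyz": [0,-4,0],"delta_rot": [0,0,0],"grip": 110},
    {"xyz": [0,0,0],"delta_rot": [0,0,0],"grip": 110},
    {"xyz": [0,0,0],"delta_rot": [0,0,0],"grip": 110},
  ],
)

```text
time_s: 12.12
position: [0.6049, -0.3761, 0.2198]
orientation: [-0.001, 0.742, 0.67, 0.0]
wrist_force: [1.2, 0.1, -1.2]
width: 0.0485
grasp_force: 0.0
```

```bash
python3 - <<'E'
from h import *
s=sensors.sense(); print(s['time_s'],s['position'],s['wrist_force'])
a=cv2.cvtColor(imaging.grab_frame("top"),cv2.COLOR_RGB2BGR)[60:265,205:445]
cv2.imwrite("pics/m5.png",cv2.resize(a,None,fx=2.9,fy=2.9,interpolation=2))
E
```

```text
12.125 [ 0.60492675 -0.37610744  0.21978421] [ 1.22008594  0.05733787 -1.17477456]
```

View pics/m5.png

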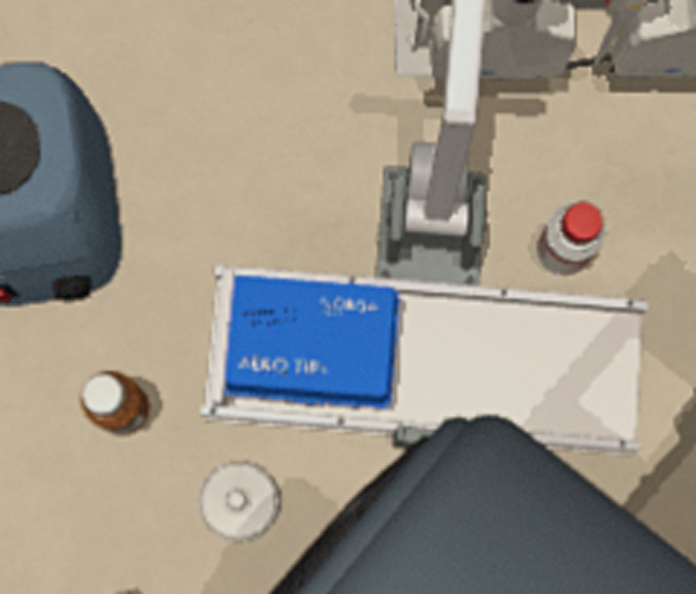

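The box lies flat against the end stop at (228,335), the barrier stands upright at (460,80), and the bottles and pot are where they were. The robot is clear, so I'm handing in.

```bash
python3 -c "
from station import arm
print(arm.sign_off())"
```

```text
the job is handed in; nothing more can be done
None
```

The barrier arm is up and staying up by itself, the blue tip box is seated against the end stop, and I handed the job in at about 12 s; the bottles and pot had not moved, but the timer was hidden in the last picture.

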